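Open the drilling guide and hold its guide rod through both bushings

TASK

Take the blue-handled key from its tray, set it over the screw head on the drilling-guide stand and turn the screw with it anticlockwise until the red keeper has swung right off the upper brass bushing, then stand the key back upright in its tray and let go of it. Next draw the wooden-handled guide rod out of its rack and thread it straight down through the upper and then the lower bushing, and finish while still holding it, steady and upright, its tip hanging in the open gap below the lower bushing clear of the stand's base and the rod not wedged in the bushings, so that a colleague can set the clamp. Move the keeper only with the key, and leave everything else on the bench where it is.

Things in the scene. Friction and masses are not known exactly. Their poses are not given: they have to be found in the camera images.
- stand: Fixed drilling-guide stand: grey base plate 150 x 100 x 12 mm, dark column at its -x end, two arms along its +x, 44 mm wide, 50-70 and 100-120 mm above the bench. Origin on the bench, z up. Axis of both bushings: x +28, y 0 mm; of the keeper screw: x -15, y 0 mm. The screw's bar, 152 mm up, is the highest part.
- upper_mouth (a point): Centre of the upper bushing's mouth at its rim, 127 mm above the bench; axes as the stand's. Both bushings are brass, bore 15 mm, with a funnel mouth widening to about 27 mm over the top 7 mm, which stand above the arm; the lower one's rim is 77 mm above the bench.
- lower_exit (a point): Centre of the lower bushing's bottom end, flush with the lower arm's underside, 50 mm above the bench; the open gap below it down to the base plate's top is 38 mm high.
- screw_head (a point): On the axis of the captive keeper screw, on top of its steel disc (34 mm dia), 140 mm above the bench. On the disc stands the drive bar: 22 mm long, 8 mm wide, 12 mm high, along this point's x axis; z up. The point turns with the screw.
- keeper (a joint): Angle (rad) of the screw and its red keeper (flat tab 30 mm wide, 58 mm long, 129-134 mm above the bench). 0: the keeper lies along the stand's +x over the upper bushing; grows anticlockwise seen from above to a stop at 1.5; the mouth is wholly uncovered from about 0.9. Stays where it is left; turns at about 0.1 N m.
- key: Key standing upright; origin at its foot's centre, z up. Dark socket 32 x 32 x 24 mm at the foot, a slot 14 mm wide, 14 deep across its underside along the key's x; shaft 16 mm dia; blue square handle 22 x 22 mm, faces along x and y, 55-100 mm above the foot. 0.18 kg. Seated, its foot rests on the screw's disc, slot over the bar with about 0.3 rad of play either way.
- key_tray: Fixed wooden tray for the key, 78 x 78 x 26 mm, walls 8 mm, inner floor 8 mm above the bench; origin under its centre.
- rod: Guide rod, upright in its rack: origin at the centre of its lower end (tip), z up along it. Steel, 12 mm dia (last 4 mm: 9.6 mm dia), 135 mm long below a round wooden handle 24 mm dia, 135 to 181 mm above the tip, brass ring below, red top. About 0.15 kg.
- rod_rack: Fixed dark wooden block 90 x 80 x 55 mm with a square hole 15 mm wide, 47 mm deep, in the middle of its top, where the rod stands (its tip 8 mm above the bench); origin under its centre.
- blank: Bystander: round turned wooden bowl blank, 104 mm dia, 30 mm high.
- live_centre: Bystander: pointed steel lathe centre standing on its flat end, 36 mm dia, 42 mm high.
- wax_tin: Bystander: amber tin, 52 mm dia, 35 mm high.
- spur: Bystander: dark steel drive spur, 40 mm dia, 60 mm high.
- dish: Bystander: shallow steel dish, 110 mm dia, 22 mm high.
- sanding_block: Bystander: cork sanding block 60 x 95 x 35 mm.
- drill_case: Bystander: closed green drill-bit case 120 x 75 x 30 mm.
Mind the look-alikes: they are no part of the job. Of the things that look like the rod, the middle-sized one is meant.

How it is judged:
By the outcome, as a careful person would: the job done as asked, in the order asked, and still so for the second after the job is handed in, while the arm keeps its last pose, push and grip.
It also fails if it takes over 70 s, if anything falls off the work surface, if the arm or the gripper's body presses on something with over 40 N, if the wrist force passes 120 N, or if a joint passes its speed limit or range.

ROBOT

A 6-joint arm with a two-finger parallel gripper is mounted at the origin on the work surface. World frame = base frame: x ahead of the robot, y to its left, z up, the work surface at z = 0. Lengths are in m, angles in rad, forces in N, time in s.
With the tool pointing down it reaches from about 0.275 to 0.825 m from the base axis. Payload 4.9 kg.
Tool frame: the origin (TCP) lies at the very end of the fingers, on their centre line; the grasp point (between the pads) lies behind it (env.tcp_to_grasp is the z of the grasp point in the tool frame, in m); z points along the fingers, y is the direction in which the jaws open and shut (so a half turn about z gives the same grasp; the last joint's range is limited). The gripper opens to 85 mm and grips with 20 to 120 N. Pads are 22 mm wide; open, the fingers measure 114 mm over their backs; the gripper's body (76 mm by 85 mm) begins 54 mm behind the grasp point. The pads swing forward as they close: fully open they stand 13 mm farther back than shut.
Start: joints at [1.147, 0.326, -0.193, 1.052, 0, 1.437], TCP at [0.157, 0.527, 0.231] pointing down, gripper open.
Joint ranges: [-2.65, 2.65], [-0.97, 1.79], [-1.3, 1.35], [-1.93, 2.1], [-1.47, 1.37], [-3.14, 3.14]. Speed limits (rad/s): [2.57, 2.57, 3.14, 3.14, 3.14, 3.14].

INTERFACE

Orientations are given as a unit quaternion [x, y, z, w].
In Python, from bench import env gives the robot as it stands.
- The arm moves only by the tool play_rows, never from a script. Its argument "targets" is a list of rows, each a list of 7 numbers: the shift along the world's x, y, z in mm, then the turn, a rotation vector about the world's x, y, z in rad, then the finger opening in mm, from 0 to 85.4. In form: [[tx, ty, tz, rx, ry, rz, grip], ...]. A call has exactly 8 rows; each row is the pose to reach, as a shift and turn from the pose commanded when the call began; what a row does not reach only later rows make up. A row lasts 1/10 s, in which the tool goes at most 50 mm and 8.59 degrees, less where a joint would pass 70% of its speed; a pose out of reach is approached as far as the arm can. A call with a gripper value outside its range is refused whole. The fingers move at their own pace and stop on an object; the grip force is fixed at half the most. Time passes only in rows, so rows that repeat a pose let the fingers close, or fill a call up. It gives the time, the measured TCP pose, the force and the opening at its end, in the units of the state.
- env.sense(): the state, without advancing time (a new reading comes with each control period).
- env.read_camera(name): name is "scene" or "top" or "wrist"; returns a dict with "pixels" (420x560x3 uint8, red, green, blue), "fx", "fy", "cx", "cy" (pixels), "world_from_camera" (4x4, takes a point from camera to world coordinates). Camera axes: x right, y up, looking along -z (the intrinsics and any distortion apply to the point x, -y, -z); pixel columns grow to the right and rows downward; lengths in m; the calibration is good to about 2 mm. A picture is of the moment at which its call begins. There is no depth.
- env.hand_in(): hands the job in, once; it reports no verdict.
The state is a dict: "t": time; "joint_positions": joint angles; "qvel": joint speeds; "joint_efforts": joint torques, N m; "tool_pos": TCP position; "ee_rot": TCP orientation; "ft_force": force on the tool from outside, world axes, zero at the start; "torque": the same for the moment, N m; "gripper_width": opening from 0.0 (shut) to 1.0 (fully open).
Only numpy, scipy, OpenCV 4.12 (cv2) and the standard library are available. Lean on these libraries where they do the work, as an engineer would, in place of code of your own. Each camera call takes 0.05 s, during which the arm holds its last target. There are 200 camera calls.

## Working session

There is one attempt and no reset: what is moved stays moved. The work goes in short steps, Python scripts to look and compute and a tool call to move; the robot and the scene stay as the last step left them, time stands still between calls to the robot, and variables do not carry over. Pictures are saved under pics/ and viewed, about 8 in all and at most 12, crops included, and the job is handed in when it is done.

Besides the shell and the picture viewer there is one more tool, called after "Emit:" as name(argument=value, ...), one argument or row to a line, values as JSON. play_rows: Moves the arm, as the interface text tells. Its arguments: {"type":"object","properties":{"targets":{"type":"array"}},"required":["targets"]}

```bash
mkdir -p pics; ls; cat > h.py <<'E'
import numpy as np, cv2
from bench import env
def shot(name,out=None):
    c=env.read_camera(name)
    if out: cv2.imwrite('pics/'+out,c['pixels'][:,:,::-1])
    return c
def ray(c,u,v):
    M=np.array(c['world_from_camera']);d=np.array([(u-c['cx'])/c['fx'],-(v-c['cy'])/c['fy'],-1.])
    return M[:3,3],M[:3,:3]@d
def onz(c,u,v,z):
    o,d=ray(c,u,v);return o+d*(z-o[2])/d[2]
def proj(c,p):
    M=np.array(c['world_from_camera']);q=M[:3,:3].T@(np.array(p)-M[:3,3])
    return c['cx']+c['fx']*q[0]/-q[2], c['cy']-c['fy']*q[1]/-q[2]
E
python3 - <<'E'
from h import *
a=shot('top');b=shot('scene')
print({k:v for k,v in a.items() if k!='pixels'}); print({k:v for k,v in b.items() if k!='pixels'})
import pickle;pickle.dump((a,b),open('first.pkl','wb'))
cv2.imwrite('pics/top0.png',cv2.resize(a['pixels'][:,:,::-1],(800,600),interpolation=cv2.INTER_CUBIC))
cv2.imwrite('pics/scene0.png',cv2.resize(b['pixels'][:,:,::-1],(800,600),interpolation=cv2.INTER_CUBIC))
print(env.sense(),env.tcp_to_grasp)
E
```

```text
pics
{'fx': 475.950775562506, 'fy': 475.950775562506, 'cx': 278.9903734943616, 'cy': 214.59002763473885, 'world_from_camera': array([[ 2.52414064e-02,  9.91176478e-01, -1.30123256e-01,
         3.69230804e-01],
       [-9.99667647e-01,  2.43439324e-02, -8.48337316e-03,
         1.42937292e-03],
       [-5.24080818e-03,  1.30294141e-01,  9.91461533e-01,
         1.44851142e+00],
       [ 0.00000000e+00,  0.00000000e+00,  0.00000000e+00,
         1.00000000e+00]])}
{'fx': 423.7533595821286, 'fy': 423.7533595821286, 'cx': 275.5441776875708, 'cy': 207.14618166070585, 'world_from_camera': array([[-0.61056124, -0.50716095,  0.60827851,  1.23101945],
       [ 0.79196773, -0.39238851,  0.46778026,  0.51515234],
       [ 0.00144162,  0.76734544,  0.64123232,  0.81967904],
       [ 0.        ,  0.        ,  0.        ,  1.        ]])}
{'t': 0.1, 'joint_positions': array([ 1.14681689e+00,  3.26866184e-01, -1.93474915e-01,  1.05196497e+00,
        2.85199671e-05,  1.43657766e+00]), 'qvel': array([ 2.24566282e-03, -2.01874587e-03,  4.56364315e-03, -1.75279944e-03,
        1.86831208e-04,  4.46501983e-05]), 'joint_efforts': array([ 1.38487900e-03, -4.44238329e+01,  2.63038391e+01,  7.88847014e-03,
       -1.35314613e-04, -8.91974974e-07]), 'tool_pos': array([0.15693065, 0.52661489, 0.23058547]), 'ee_rot': array([ 1.44374036e-01,  9.89522899e-01, -7.21732957e-04, -2.21667602e-04]), 'ft_force': array([-0.03986231,  0.43483574, -1.18735072]), 'torque': array([-0.02671161, -0.0269641 ,  0.00869502]), 'gripper_width': 1.0008950230904434} -0.0187
```

View pics/top0.png

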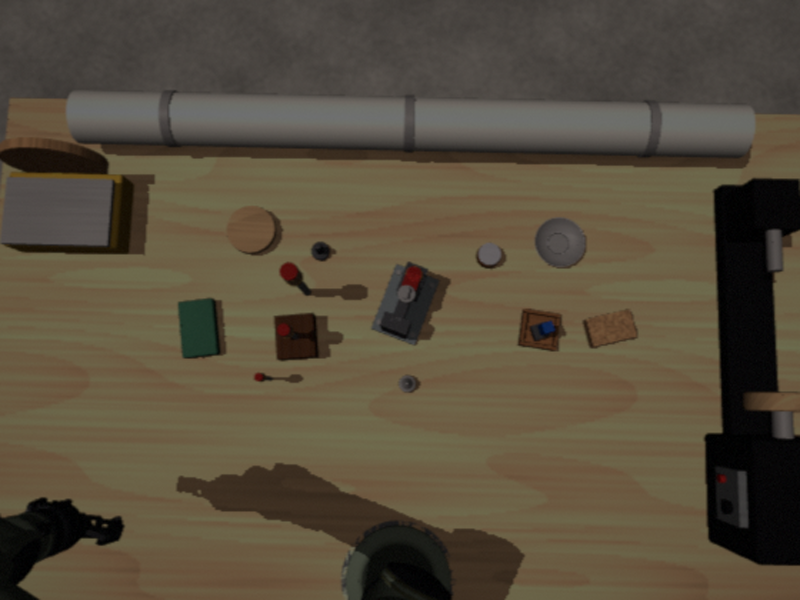

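View pics/scene0.png

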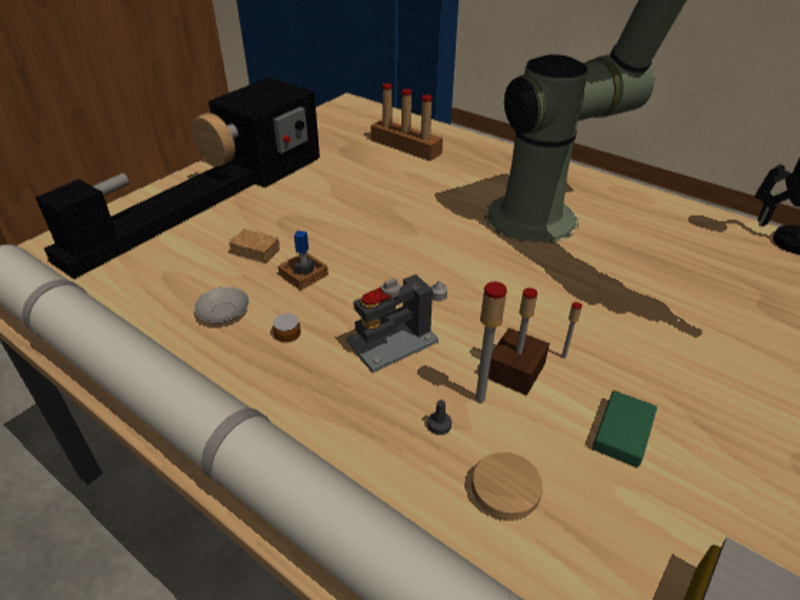

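The top view shows the key tray at about (540,330), the stand at (405,305) and the rack with the middle rod at (297,337). The big look-alike is at (290,272) and the small one at (260,378). Next I'll take coarse measurements by colour, plus an enlarged collage.

```bash
cat >> h.py <<'E'
def blobs(img,kind,mina=8):
    h=cv2.cvtColor(img,cv2.COLOR_RGB2HSV);H,S,V=h[...,0],h[...,1],h[...,2]
    m={'red':((H<6)|(H>172))&(S>170)&(V>50),'blue':(H>105)&(H<130)&(S>150)&(V>35)}[kind].astype(np.uint8)
    n,l,s,c=cv2.connectedComponentsWithStats(m)
    return [(s[i][:5].tolist(),c[i].round(1).tolist()) for i in range(1,n) if s[i][4]>=mina],l
def tri(c1,p1,c2,p2):
    o1,d1=ray(c1,*p1);o2,d2=ray(c2,*p2);d1/=np.linalg.norm(d1);d2/=np.linalg.norm(d2)
    s=np.linalg.lstsq(np.c_[d1,-d2],o2-o1,rcond=None)[0];a=o1+s[0]*d1;b=o2+s[1]*d2
    return (a+b)/2,np.linalg.norm(a-b)
def crop(c,u0,v0,w,h,W,H,g=1.8):
    im=c['pixels'][v0:v0+h,u0:u0+w,::-1];im=cv2.resize(im,(W,H),interpolation=cv2.INTER_CUBIC)
    return np.clip(im*g,0,255).astype(np.uint8)
E
python3 - <<'E'
from h import *
import pickle;a,b=pickle.load(open('first.pkl','rb'))
for n,c in(('top',a),('scene',b)):
    for k in('red','blue'):print(n,k,blobs(c['pixels'],k)[0])
t=np.vstack([np.hstack([crop(a,255,175,60,70,360,300*1),crop(a,355,205,60,45,400,300)]),np.hstack([crop(b,240,185,80,75,360,300),crop(b,190,155,50,50,400,300)])])
cv2.imwrite('pics/col.png',t)
E
```

```text
top red [([196, 184, 12, 12, 108], [201.8, 189.6]), ([282, 187, 13, 16, 133], [288.7, 193.5]), ([194, 226, 9, 9, 67], [197.9, 230.2]), ([179, 262, 5, 5, 21], [181.0, 263.6]), ([504, 333, 4, 5, 20], [505.5, 335.0])]
top blue [([378, 225, 10, 9, 63], [382.7, 229.0])]
scene red [([268, 58, 6, 5, 24], [270.4, 59.7]), ([281, 62, 7, 5, 29], [284.2, 63.9]), ([295, 66, 8, 5, 29], [298.6, 68.0]), ([198, 95, 5, 5, 15], [200.3, 96.7]), ([339, 197, 16, 12, 135], [346.5, 202.6]), ([254, 201, 20, 12, 133], [262.2, 207.5]), ([366, 202, 10, 7, 52], [370.8, 204.8]), ([401, 212, 6, 4, 22], [403.5, 213.5])]
scene blue [([166, 0, 115, 74, 4600], [226.1, 30.8]), ([304, 0, 17, 86, 651], [311.8, 42.0]), ([275, 59, 4, 8, 19], [276.7, 62.7]), ([275, 68, 4, 7, 18], [276.4, 70.8]), ([206, 162, 10, 15, 112], [210.6, 168.9])]
```

View pics/col.png

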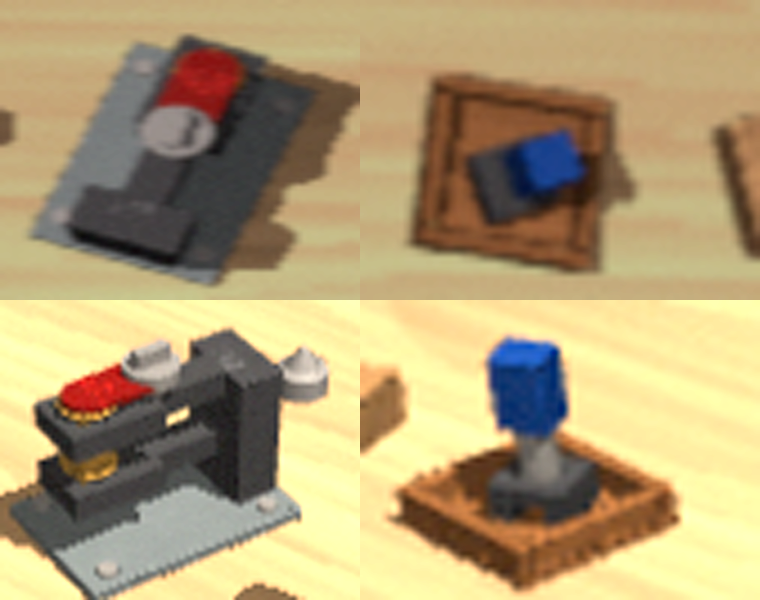

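```bash
python3 - <<'E'
from h import *
from scipy.spatial.transform import Rotation as R
import pickle;a,b=pickle.load(open('first.pkl','rb'))
print('key top',onz(a,382.7,229,.108),tri(a,(382.7,229),b,(210.6,167)))
print('rod top',onz(a,197.9,230.2,.189),tri(a,(197.9,230.2),b,(370.8,204.8)))
print('keeper',onz(a,288.7,193.5,.134),tri(a,(288.7,193.5),b,(262.2,207.5)))
# disc centre from crop pixel (178,132)/6 ,(300/70)
print('disc',onz(a,255+178/6,175+132*70/300,.140))
# key handle yaw, red keeper yaw
for k,z,box in(('blue',.108,(370,215,400,240)),('red',.134,(280,185,300,205))):
    bl,l=blobs(a['pixels'],k);m=(l>0);mm=np.zeros_like(m);x0,y0,x1,y1=box;mm[y0:y1,x0:x1]=m[y0:y1,x0:x1]
    ys,xs=np.nonzero(mm);P=np.array([onz(a,x,y,z)[:2] for x,y in zip(xs,ys)])
    r=cv2.minAreaRect((P*1e3).astype(np.float32));print(k,r)
    w,v=np.linalg.eigh(np.cov(P.T));print(np.degrees(np.arctan2(v[1,1],v[0,1])))
s=env.sense();print(R.from_quat(s['ee_rot']).as_matrix().round(3))
c=env.read_camera('wrist');T=np.eye(4);T[:3,:3]=R.from_quat(s['ee_rot']).as_matrix();T[:3,3]=s['tool_pos']
print((np.linalg.inv(T)@c['world_from_camera']).round(4),c['fx'],c['cx'],c['cy'])
E
```

```text
key top [ 0.51129837 -0.28116222  0.108     ] (array([ 0.51281366, -0.28416722,  0.09381988]), np.float64(3.9072642362091634e-05))
rod top [0.48737108 0.22678971 0.189     ] (array([0.48786295, 0.22618754, 0.18786488]), np.float64(0.0017729148794197473))
keeper [ 0.60199649 -0.01301408  0.134     ] (array([ 0.60169684, -0.01234817,  0.13296253]), np.float64(0.0016540779405590815))
disc [ 0.56598645 -0.00252518  0.14      ]
blue ((511.5736999511719, -281.127685546875), (21.321014404296875, 24.227397918701172), 27.77056884765625)
96.18896729879098
red ((601.9723510742188, -12.451873779296875), (28.35865592956543, 41.35857391357422), 73.04502868652344)
163.29148911523856
[[-0.958  0.286 -0.001]
 [ 0.286  0.958 -0.001]
 [ 0.    -0.001 -1.   ]]
[[-8.000e-04  9.562e-01  2.928e-01  7.420e-02]
 [ 1.000e+00  9.000e-04 -3.000e-04  2.000e-04]
 [-6.000e-04  2.928e-01 -9.562e-01 -1.415e-01]
 [ 0.000e+00  0.000e+00  0.000e+00  1.000e+00]] 307.5114691309845 275.02684194108593 211.49358521175546
```

Emit:
play_rows(
  targets=[
    [44,-101,10,0,0,0,85],
    [88,-202,15,0,0,0,85],
    [130,-303,20,0,0,0,85],
    [130,-303,20,0,0,0,85],
    [150,-350,20,0,0,0,85],
    [150,-350,20,0,0,0,85],
    [160,-380,20,0,0,0,85],
    [160,-380,20,0,0,0,85],
  ],
)

```text
t: 0.95
tool_pos: [0.3125, 0.1573, 0.2511]
ee_rot: [0.144, 0.99, 0.0, 0.0]
ft_force: [0.8, 0.9, -0.2]
gripper_width: 0.995
```

Emit:
play_rows(
  targets=[
    [20,-45,0,0,0,0,85],
    [40,-90,0,0,0,0,85],
    [60,-135,0,0,0,0,85],
    [80,-180,0,0,0,0,85],
    [100,-225,0,0,0,0,85],
    [120,-270,0,0,0,0,85],
    [140,-315,0,0,0,0,85],
    [160,-360,0,0,0,0,85],
  ],
)

```text
t: 1.75
tool_pos: [0.4727, -0.203, 0.2507]
ee_rot: [0.145, 0.989, 0.0, -0.0]
ft_force: [0.3, 1.0, -0.1]
gripper_width: 0.998
```

Emit:
play_rows(
  targets=[
    [20,-40,0,0,0,0,85],
    [35,-69,0,0,0,0,85],
    [35,-69,0,0,0,0,85],
    [35,-69,0,0,0,0,85],
    [35,-69,0,0,0,0,85],
    [35,-69,0,0,0,0,85],
    [35,-69,0,0,0,0,85],
    [35,-69,0,0,0,0,85],
  ],
)

```text
t: 2.55
tool_pos: [0.5073, -0.2693, 0.2513]
ee_rot: [0.144, 0.99, -0.0, 0.0]
ft_force: [-0.4, 0.1, 0.1]
gripper_width: 0.996
```

```bash
python3 - <<'E'
from h import *
print(env.sense()['tool_pos'])
a=shot('wrist');import pickle;pickle.dump(a,open('w1.pkl','wb'))
print(blobs(a['pixels'],'blue',50)[0])
im=np.clip(a['pixels'][:,:,::-1]*1.8,0,255).astype(np.uint8)
cv2.imwrite('pics/w1.png',im)
E
```

```text
[ 0.50733104 -0.26926912  0.25129513]
[([247, 186, 29, 36, 683], [261.8, 203.5])]
```

View pics/w1.png

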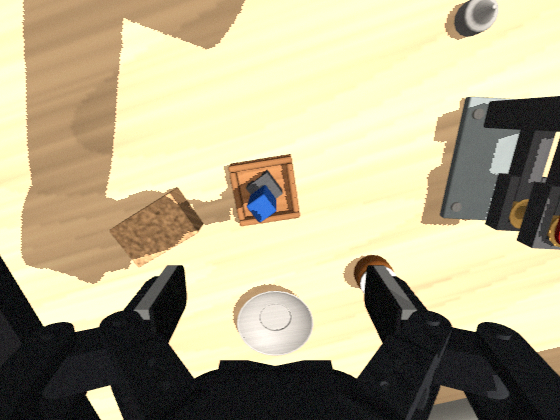

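```bash
python3 - <<'E'
from h import *
import pickle;a=pickle.load(open('w1.pkl','rb'))
cv2.imwrite('pics/w1c.png',crop(a,225,150,80,80,600,600,2.2))
bl,l=blobs(a['pixels'],'blue',50)
m=l>0;V=a['pixels'][...,2]
print(np.unique(V[m]//10*10,return_counts=True))
print(V[184:224,246:278:2])
E
```

```text
(array([ 30,  40,  50,  60,  70,  80,  90, 100, 110, 120, 130], dtype=uint8), array([  9,  96,  14, 150,  19,  10,  11,  29,  23, 321,   1]))
[[ 24  19  34  34  34  48  65  65  63  61  62  66  65  67  67  37]
 [ 27  20  34  30  33  50  62  59  44  51  62  64  65  66  64  54]
 [ 26  28  33  35  31  29  50  44  42  53  63  62  64  65  66  59]
 [ 22  36  34  30  32  36  38  41  41  55  69  61  60  67  66  64]
 [ 33  34  35  33  34  33  36  44  43  58  67  65  64  66  65  68]
 [ 30  32  28  34  32  34  38  41  39  59  69  64  66  65  65  66]
 [ 29  35  35  31  32  38  38  42  43  56  69  66  60  64  67  64]
 [ 30  32  33  32  35  43  41  45  46  61  67  65  64  65  68  66]
 [ 26  28  33  29  41  43  42  44  45  61  68  67  66  66  65  67]
 [ 29  29  31  36  42  45  42  45  45  63  69  69  66  65  65  66]
 [ 29  28  34  39  41  45  43  38  69  81  68  69  67  67  64  64]
 [ 29  25  36  43  44  40  44  50 101 112  67  68  66  64  65  68]
 [ 25  21  37  40  42  38  41  89 120 125  77  67  66  67  69  64]
 [ 23  25  41  45  42  46  73 112 127 126 105  67  69  67  67  67]
 [ 24  27  45  43  4
[... 1022 characters left out ...]
 126 127 127 126  99  18  18]
 [ 53  52  54  52  65  66  68 102 125 125 126 127 115  40  21  20]
 [ 53  52  50  41  63  66  68 102 125 126 126 122  81  20  26  34]
 [ 32  14  17  18  50  68  66  67 124 127 125  93  30  44  47  46]
 [ 19  17  11  15  31  63  67  68 126 125 123  41  50  48  52  51]
 [ 25  24  18  21  23  62  66  67 125 120  63  52  54  52  55  51]
 [ 20  25  35  43  47  52  68  68 124 103  53  55  53  52  51  52]
 [ 43  50  51  51  52  48  61 103 108  50  54  52  53  53  49  44]
 [ 52  52  56  57  53  56  55  93  67  54  53  49  54  67  71 103]
 [ 55  57  56  55  53  55  54  44  49  49  67  75 113 115 116 116]
 [ 54  53  57  55  51  51  65  75  76 112 113 115 115 115 113 117]]
```

View pics/w1c.png

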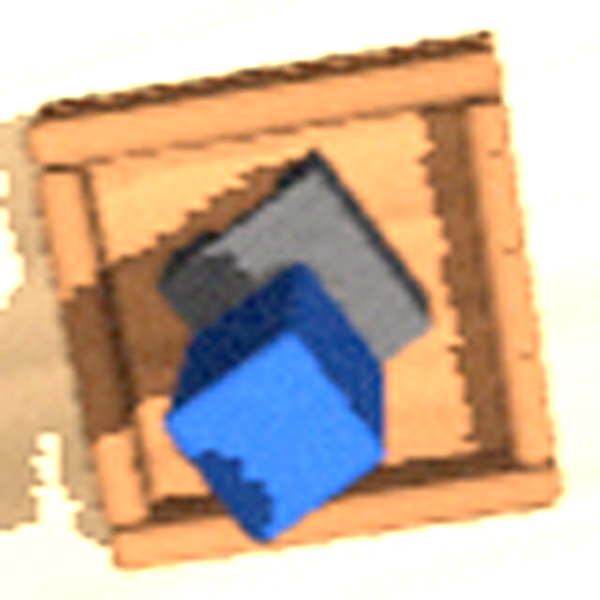

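The crop shows the handle-top corners at crop pixels (293,330), (383,450), (265,543) and (168,415). The socket's upper-left side is notched and its upper-right side is solid, so the slot runs from upper left to lower right in the image.

```bash
python3 - <<'E'
from h import *
import pickle;a=pickle.load(open('w1.pkl','rb'))
f=lambda x,y,z:onz(a,225+x/7.5-.5,150+y/7.5-.5,z)[:2]
T,Rr,B,L=[f(*p,.108) for p in((293,330),(383,450),(265,543),(168,415))]
print('centre',(T+Rr+B+L)/4)
for n,v in(('T->R',Rr-T),('L->B',B-L),('L->T',T-L),('B->R',Rr-B)):print(n,np.hypot(*v),np.degrees(np.arctan2(v[1],v[0])))
# socket top corners z=.032 
s=[f(*p,.032) for p in((318,152),(430,310),(163,285))];print('socket centre',(s[1]+s[2])/2, [np.degrees(np.arctan2(*(s[j]-s[i])[::-1])) for i,j in((0,1),(2,0))])
t=[f(*p,.026) for p in((30,130),(490,40),(560,490),(115,565))];print('tray',sum(t)/4,[np.degrees(np.arctan2(*(t[j]-t[i])[::-1])) for i,j in((0,1),(1,2),(2,3),(3,0))])
E
```

```text
centre [ 0.51235302 -0.28412545]
T->R 0.01957573664806027 19.116817053755028
L->B 0.021212879218025588 18.488640517805894
L->T 0.019662883804870242 108.13877004540419
B->R 0.019935035367909307 112.85651161719638
socket centre [ 0.51164112 -0.28396264] [np.float64(18.323623963491585), np.float64(113.96346134957321)]
tray [ 0.51542893 -0.28501415] [np.float64(84.39279164612832), np.float64(-6.878665920870096), np.float64(-96.53360814734029), np.float64(171.97756165536492)]
```

Emit:
play_rows(
  targets=[
    [5,-15,-20,0,0,0.14,85],
    [5,-15,-50,0,0,0.28,85],
    [5,-15,-80,0,0,0.42,85],
    [5,-15,-80,0,0,0.55,85],
    [5,-15,-80,0,0,0.64,85],
    [5,-15,-80,0,0,0.64,85],
    [5,-15,-80,0,0,0.64,85],
    [5,-15,-80,0,0,0.64,85],
  ],
)

```text
t: 3.4
tool_pos: [0.5125, -0.285, 0.1712]
ee_rot: [-0.174, 0.985, -0.0, 0.0]
ft_force: [0.6, -0.1, 0.4]
gripper_width: 1.0
```

```bash
python3 - <<'E'
from h import *
from scipy.spatial.transform import Rotation as R
s=env.sense();print(s['tool_pos'],R.from_quat(s['ee_rot']).as_matrix().round(3))
a=shot('wrist');bl,l=blobs(a['pixels'],'blue',50);print(bl)
h=cv2.cvtColor(a['pixels'],cv2.COLOR_RGB2HSV);m=((h[...,0]>105)&(h[...,0]<130)&(h[...,1]>130)&(h[...,2]>90)).astype(np.uint8)
n,l,st,c=cv2.connectedComponentsWithStats(m);i=1+st[1:,4].argmax();ys,xs=np.nonzero(l==i)
P=np.array([onz(a,x,y,.108)[:2] for x,y in zip(xs,ys)])*1e3
print(cv2.minAreaRect(P.astype(np.float32)),P.mean(0),len(P))
p=(s['tool_pos'][0],s['tool_pos'][1],.108);print('tcp axis at',proj(a,p))
cv2.imwrite('pics/w2.png',crop(a,200,130,160,160,600,600,2))
E
```

```text
[ 0.51254081 -0.28497377  0.17124469] [[-0.94  -0.342  0.   ]
 [-0.342  0.94  -0.   ]
 [-0.    -0.001 -1.   ]]
[([260, 198, 30, 43, 1217], [274.7, 219.5])]
((514.8268432617188, -284.28045654296875), (15.124123573303223, 20.038692474365234), 19.954181671142578) [ 516.19291951 -284.63735328] 500
tcp axis at (np.float64(275.17477921736605), np.float64(226.93748839094272))
```

View pics/w2.png

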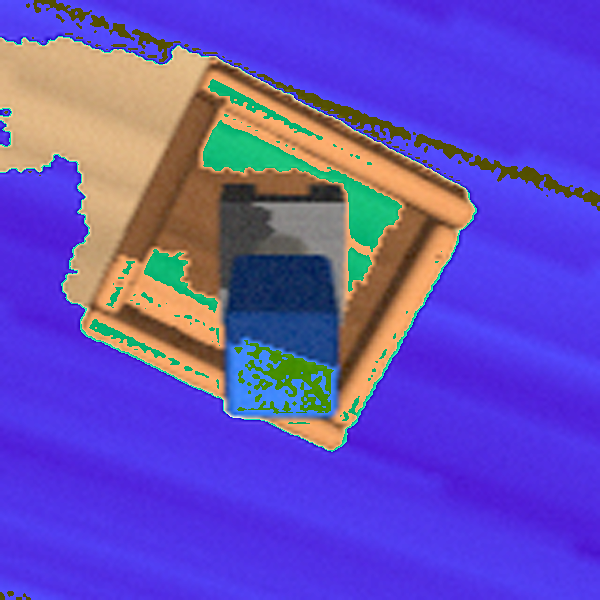

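The handle is centred on the tool axis, at pixel (275,226) against a predicted (275,227). The socket notch runs along the tool's x axis, so key x is about 20°. I'll grasp it.

Emit:
play_rows(
  targets=[
    [0,0,-40,0,0,0,85],
    [0,0,-75,0,0,0,85],
    [0,0,-100,0,0,0,85],
    [0,0,-105,0,0,0,85],
    [0,0,-105,0,0,0,60],
    [0,0,-105,0,0,0,30],
    [0,0,-105,0,0,0,10],
    [0,0,-105,0,0,0,10],
  ],
)

```text
t: 4.25
tool_pos: [0.5133, -0.2856, 0.0674]
ee_rot: [-0.174, 0.985, -0.001, 0.001]
ft_force: [0.2, -0.0, -0.3]
gripper_width: 0.324
```

Emit:
play_rows(
  targets=[
    [0,0,0,0,0,0,10],
    [0,0,0,0,0,0,10],
    [0,0,40,0,0,0,10],
    [0,0,80,0,0,0,10],
    [0,0,120,0,0,0,10],
    [0,0,150,0,0,0,10],
    [0,0,170,0,0,0,10],
    [0,0,170,0,0,0,10],
  ],
)

```text
t: 5.05
tool_pos: [0.5138, -0.286, 0.2391]
ee_rot: [-0.174, 0.985, -0.002, 0.002]
ft_force: [1.1, -0.3, -0.8]
gripper_width: 0.254
```

Emit:
play_rows(
  targets=[
    [10,30,0,0,0,-0.1,10],
    [25,70,0,0,0,-0.22,10],
    [40,110,0,0,0,-0.36,10],
    [55,150,0,0,0,-0.5,10],
    [65,180,0,0,0,-0.6,10],
    [70,196,0,0,0,-0.637,10],
    [70,196,0,0,0,-0.637,10],
    [70,196,0,0,0,-0.637,10],
  ],
)

```text
t: 5.85
tool_pos: [0.5816, -0.0887, 0.2343]
ee_rot: [0.142, 0.99, -0.0, -0.001]
ft_force: [0.1, -0.4, -1.1]
gripper_width: 0.251
```

```bash
sed -i 's/np.clip(im\*g/np.clip(im.astype(float)*g/' h.py; python3 - <<'E'
from h import *
from scipy.spatial.transform import Rotation as R
s=env.sense();print(s['tool_pos'],R.from_quat(s['ee_rot']).as_matrix().round(3))
a=shot('wrist');import pickle;pickle.dump(a,open('w3.pkl','wb'))
u,v=proj(a,(.566,-.0025,.14));print(u,v,blobs(a['pixels'],'red',50)[0])
u0=int(min(max(u-90,0),380));v0=int(min(max(v-75,0),270));print(u0,v0)
cv2.imwrite('pics/w3.png',crop(a,u0,v0,180,150,720,600,1.8))
E
```

```text
[ 0.58158919 -0.08866095  0.23432931] [[-0.96   0.282 -0.003]
 [ 0.282  0.96   0.   ]
 [ 0.002 -0.001 -1.   ]]
376.7718544515527 165.2997148567475 [([350, 178, 41, 58, 1628], [368.2, 209.0])]
286 90
```

View pics/w3.png

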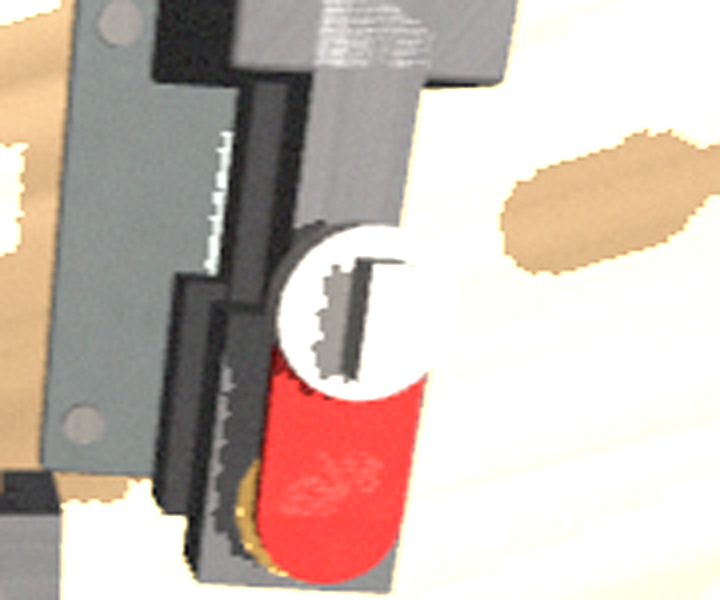

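```bash
python3 - <<'E'
from h import *
import pickle;a=pickle.load(open('w3.pkl','rb'));t=pickle.load(open('first.pkl','rb'))[0]
f=lambda x,y,z:onz(a,286+x/4-.5,90+y/4-.5,z)[:2]
# disc gradient circle
g=cv2.cvtColor(a['pixels'],cv2.COLOR_RGB2GRAY)[130:210,340:410]
g=cv2.resize(g,None,fx=4,fy=4,interpolation=cv2.INTER_CUBIC)
c=cv2.HoughCircles(g,cv2.HOUGH_GRADIENT_ALT,1,20,param1=60,param2=.6,minRadius=70,maxRadius=110);print(c)
D=f(367,313,.14);print('disc',D)
if c is not None:
    for x,y,r in c[0]:print(onz(a,340+x/4-.4,130+y/4-.4,.14),r*.25)
K=f(333,505,.134);v=K-D;print('keeper end',K,np.degrees(np.arctan2(v[1],v[0])),np.hypot(*v))
# keeper mask: principal axis + sides
bl,l=blobs(a['pixels'],'red',50);m=l>0
P=np.array([onz(a,x,y,.134)[:2] for y,x in zip(*np.nonzero(m))])
r=cv2.minAreaRect((P*1e3).astype(np.float32));print(r)
# same by top camera
b2,l2=blobs(t['pixels'],'red');
# arm edges, bar edge
e=[f(x,y,.152) for x,y in((371,262),(359,380))];w=e[1]-e[0];print('bar',np.degrees(np.arctan2(w[1],w[0])),np.hypot(*w))
for A,B,z in(((422,90),(402,225),.12),((75,50),(42,465),.012)):
    w=f(*B,z)-f(*A,z);print(np.degrees(np.arctan2(w[1],w[0])))
cv2.imwrite('pics/g.png',g)
E
```

```text
[[[146.      159.       86.48044]]]
disc [ 0.56796125 -0.00250534]
[ 0.56892895 -0.00358901  0.14      ] 21.62011
keeper end [ 0.60661602 -0.01511937] -18.072814495158273 0.04066085124430879
((599.7267456054688, -13.750804901123047), (30.08585548400879, 48.05381774902344), 71.41213989257812)
bar -16.699313024251662 0.021653558307538862
-19.04105945007771
-19.644812561571353
```

Emit:
play_rows(
  targets=[
    [-6,40,0,0,0,-0.035,10],
    [-13,86,0,0,0,-0.035,10],
    [-13,86,0,0,0,-0.035,10],
    [-13,86,0,0,0,-0.035,10],
    [-13,86,0,0,0,-0.035,10],
    [-13,86,0,0,0,-0.035,10],
    [-13,86,-5,0,0,-0.035,10],
    [-13,86,-5,0,0,-0.035,10],
  ],
)

```text
t: 6.7
tool_pos: [0.569, -0.0037, 0.23]
ee_rot: [0.161, 0.987, -0.0, -0.001]
ft_force: [-0.0, -0.3, -1.5]
gripper_width: 0.249
```

```bash
python3 - <<'E'
from h import *
from scipy.spatial.transform import Rotation as R
s=env.sense();print(s['tool_pos'],R.from_quat(s['ee_rot']).as_matrix().round(3))
a=shot('wrist');b=shot('scene');import pickle;pickle.dump((a,b),open('w4.pkl','wb'))
u,v=proj(b,(.5685,-.003,.15))
u2,v2=proj(a,(.5685,-.003,.15))
cv2.imwrite('pics/w4.png',np.hstack([crop(a,int(u2)-40,max(int(v2)-60,0),80,120,400,600,1.5),crop(b,int(u)-20,int(v)-40,40,60,400,600,1.5)]))
E
```

```text
[ 0.56902139 -0.00372668  0.23001535] [[-0.948  0.318 -0.001]
 [ 0.318  0.948  0.   ]
 [ 0.001 -0.    -1.   ]]
```

View pics/w4.png

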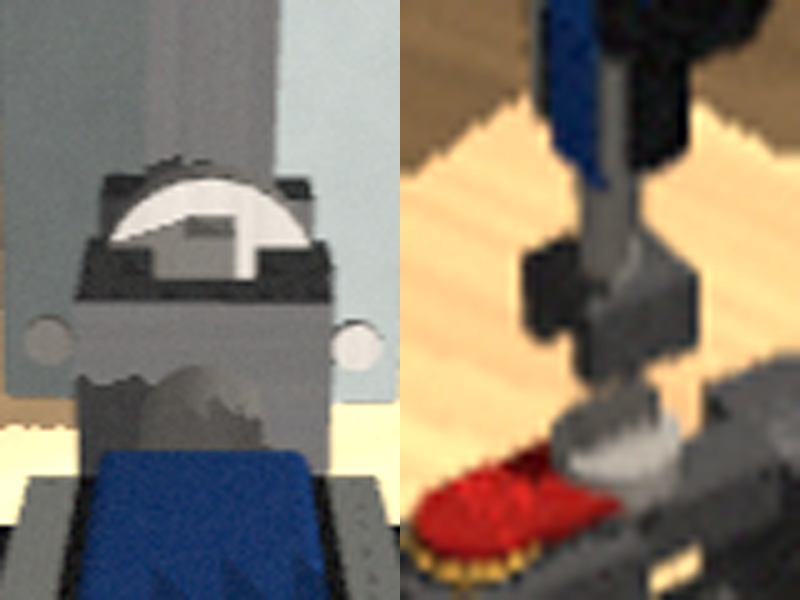

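The left view shows the bar's end (x about 185–235) centred in the slot (152–258). I'll lower the key onto it.

Emit:
play_rows(
  targets=[
    [0,0,-8,0,0,0,10],
    [0,0,-14,0,0,0,10],
    [0,0,-18,0,0,0,10],
    [0,0,-22,0,0,0,10],
    [0,0,-26,0,0,0,10],
    [0,0,-29,0,0,0,10],
    [0,0,-30,0,0,0,10],
    [0,0,-30,0,0,0,10],
  ],
)

```text
t: 7.6
tool_pos: [0.5693, -0.0029, 0.2009]
ee_rot: [0.16, 0.987, 0.0, -0.0]
ft_force: [-0.0, 0.1, -1.9]
gripper_width: 0.254
```

Emit:
play_rows(
  targets=[
    [0,0,-1,0,0,0.12,10],
    [0,0,-1,0,0,0.24,10],
    [0,0,-1,0,0,0.36,10],
    [0,0,-1,0,0,0.48,10],
    [0,0,-1,0,0,0.6,10],
    [0,0,-1,0,0,0.72,10],
    [0,0,-1,0,0,0.8,10],
    [0,0,-1,0,0,0.8,10],
  ],
)

```text
t: 8.4
tool_pos: [0.5696, -0.0021, 0.2002]
ee_rot: [-0.237, 0.972, 0.001, 0.001]
ft_force: [0.0, 2.6, -1.9]
gripper_width: 0.251
```

Emit:
play_rows(
  targets=[
    [0,0,0,0,0,0.12,10],
    [0,0,0,0,0,0.24,10],
    [0,0,0,0,0,0.36,10],
    [0,0,0,0,0,0.48,10],
    [0,0,0,0,0,0.6,10],
    [0,0,0,0,0,0.7,10],
    [0,0,0,0,0,0.7,10],
    [0,0,0,0,0,0.7,10],
  ],
)

```text
t: 9.2
tool_pos: [0.5687, -0.0024, 0.1997]
ee_rot: [-0.554, 0.832, 0.001, -0.0]
ft_force: [-2.1, 3.6, -1.8]
gripper_width: 0.252
```

```bash
python3 - <<'E'
from h import *
s=env.sense();print(s['tool_pos'],s['torque'],s['joint_positions'].round(2))
t=shot('top');b=shot('scene');w=shot('wrist')
print(blobs(t['pixels'],'red',15)[0],blobs(b['pixels'],'red',15)[0],blobs(w['pixels'],'red',15)[0])
for c,k in((t,'top'),(b,'scene')):
    for z,q in enumerate([(-18.5),60]):
        q=np.radians(q);print(k,proj(c,(.5685+.035*np.cos(q),-.003+.035*np.sin(q),.134)))
E
```

```text
[ 0.56867249 -0.00242944  0.19974298] [ 0.98412162  0.6333748  -0.01419718] [-0.13  0.38 -0.19  1.    0.   -1.31]
[([196, 184, 13, 12, 112], [201.9, 189.6]), ([194, 226, 9, 9, 67], [197.9, 230.1]), ([179, 262, 5, 5, 21], [181.0, 263.6]), ([503, 332, 5, 6, 25], [505.2, 334.6])] [([198, 95, 5, 5, 16], [200.2, 96.8]), ([339, 197, 16, 12, 137], [346.5, 202.6]), ([367, 202, 9, 7, 51], [370.9, 204.8]), ([269, 205, 14, 13, 134], [275.8, 211.3]), ([401, 212, 6, 4, 22], [403.5, 213.5])] [([246, 242, 4, 11, 32], [248.0, 247.7])]
top (np.float64(289.0871104543838), np.float64(193.61667653641945))
top (np.float64(274.16113217298215), np.float64(198.78826456138012))
scene (np.float64(261.3273412053884), np.float64(206.87186137127287))
scene (np.float64(278.13438180415505), np.float64(210.18399815799185))
```

```bash
python3 - <<'E'
from h import *
b=shot('scene');P=onz(b,275.8,211.3,.134);print(P,np.degrees(np.arctan2(P[1]+.003,P[0]-.5685)))
for c in(np.array([262.2,207.5]),):
  P=onz(b,*c,.134);print(P)
u,v=proj(b,(.58,0,.14));cv2.imwrite('pics/k1.png',crop(b,int(u)-50,int(v)-40,100,75,800,600,1.6))
E
```

```text
[0.59298376 0.02531759 0.134     ] 49.152879167908516
[ 0.60226351 -0.01080686  0.134     ]
```

View pics/k1.png

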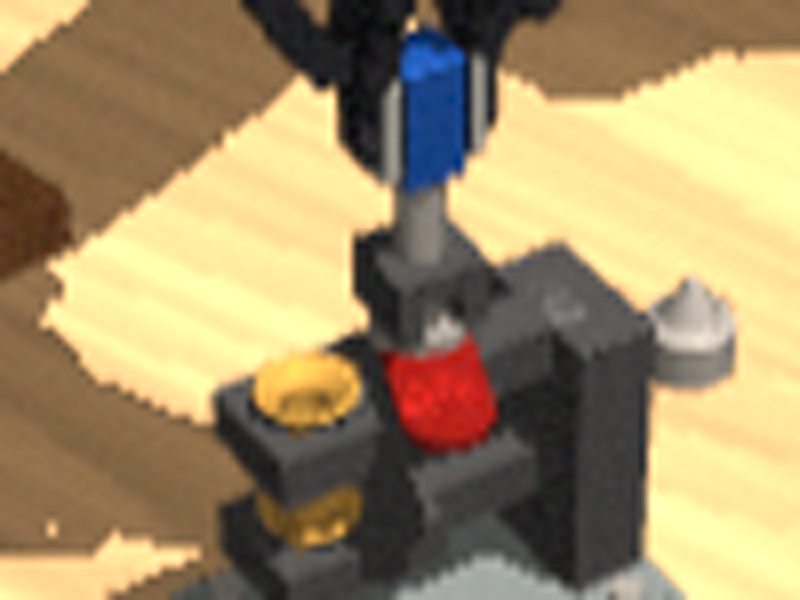

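The keeper has swung clear of the open brass mouth, to about 68° or 1.2 rad. I'll back off within the play, lift, and take the key back.

Emit:
play_rows(
  targets=[
    [0,0,0,0,0,-0.1,10],
    [0,0,0,0,0,-0.22,10],
    [0,0,0,0,0,-0.22,10],
    [0,0,10,0,0,-0.22,10],
    [0,0,20,0,0,-0.22,10],
    [0,0,35,0,0,-0.22,10],
    [0,0,42,0,0,-0.22,10],
    [0,-10,42,0,0,-0.22,10],
  ],
)

```text
t: 10.2
tool_pos: [0.5706, -0.0128, 0.2439]
ee_rot: [-0.462, 0.887, -0.001, 0.002]
ft_force: [-0.8, 0.4, -2.0]
gripper_width: 0.251
```

Emit:
play_rows(
  targets=[
    [-8,-40,0,0,0,-0.1,10],
    [-16,-80,0,0,0,-0.2,10],
    [-24,-120,0,0,0,-0.3,10],
    [-32,-160,0,0,0,-0.4,10],
    [-40,-200,0,0,0,-0.5,10],
    [-48,-240,0,0,0,-0.61,10],
    [-55,-272,0,0,0,-0.61,10],
    [-55,-272,0,0,0,-0.61,10],
  ],
)

```text
t: 11.0
tool_pos: [0.5129, -0.2899, 0.2413]
ee_rot: [-0.17, 0.985, -0.001, -0.0]
ft_force: [0.6, 0.8, -1.1]
gripper_width: 0.249
```

```bash
python3 - <<'E'
from h import *
from scipy.spatial.transform import Rotation as R
s=env.sense();print(s['tool_pos'],R.from_quat(s['ee_rot']).as_matrix().round(3),s['gripper_width'])
b=shot('scene');t=shot('top')
for r in blobs(b['pixels'],'red',15)[0]+blobs(t['pixels'],'red',15)[0]:print(r)
E
```

```text
[ 0.51293843 -0.2898974   0.24127626] [[-0.942 -0.336 -0.001]
 [-0.336  0.942 -0.002]
 [ 0.001 -0.002 -1.   ]] 0.24904895586807127
([268, 58, 6, 5, 25], [270.6, 59.8])
([281, 62, 7, 5, 28], [284.3, 63.9])
([295, 66, 7, 5, 29], [298.4, 68.0])
([339, 197, 16, 12, 136], [346.6, 202.7])
([367, 202, 9, 7, 52], [370.9, 204.8])
([269, 205, 14, 13, 136], [275.7, 211.3])
([401, 212, 6, 4, 22], [403.5, 213.5])
([196, 184, 13, 12, 111], [201.9, 189.7])
([268, 191, 16, 14, 121], [274.7, 196.9])
([194, 226, 9, 10, 67], [197.9, 230.2])
([179, 262, 5, 5, 21], [181.0, 263.6])
([503, 332, 5, 6, 26], [505.2, 334.6])
```

Emit:
play_rows(
  targets=[
    [0,4,-40,0,0,0,10],
    [0,4,-80,0,0,0,10],
    [0,4,-115,0,0,0,10],
    [0,4,-140,0,0,0,10],
    [0,4,-158,0,0,0,10],
    [0,4,-168,0,0,0,10],
    [0,4,-172,0,0,0,10],
    [0,4,-173,0,0,0,10],
  ],
)

```text
t: 11.9
tool_pos: [0.5147, -0.2806, 0.0691]
ee_rot: [-0.174, 0.985, -0.0, 0.0]
ft_force: [0.8, 0.3, -1.5]
gripper_width: 0.248
```

Emit:
play_rows(
  targets=[
    [0,0,0,0,0,0,10],
    [0,0,-1,0,0,0,10],
    [0,0,-2,0,0,0,10],
    [0,0,-2,0,0,0,10],
    [0,0,-2,0,0,0,30],
    [0,0,-2,0,0,0,60],
    [0,0,-2,0,0,0,85],
    [0,0,-2,0,0,0,85],
  ],
)

```text
t: 12.7
tool_pos: [0.5145, -0.281, 0.0671]
ee_rot: [-0.173, 0.985, -0.0, 0.0]
ft_force: [0.6, 0.6, -0.2]
gripper_width: 0.847
```

Emit:
play_rows(
  targets=[
    [0,0,0,0,0,0,85],
    [0,0,0,0,0,0,85],
    [0,0,20,0,0,0,85],
    [0,0,60,0,0,0,85],
    [0,0,100,0,0,0,85],
    [0,0,145,0,0,0,85],
    [0,0,190,0,0,0,85],
    [0,0,220,0,0,0,85],
  ],
)

```text
t: 13.5
tool_pos: [0.515, -0.2814, 0.2906]
ee_rot: [-0.173, 0.985, -0.001, 0.001]
ft_force: [0.6, -0.7, -0.1]
gripper_width: 1.0
```

```bash
python3 - <<'E'
from h import *
from scipy.spatial.transform import Rotation as R
s=env.sense();print(s['tool_pos'],R.from_quat(s['ee_rot']).as_matrix().round(3),s['joint_positions'].round(2))
b=shot('scene');w=shot('wrist')
print(blobs(b['pixels'],'blue',50)[0][-1:],blobs(w['pixels'],'blue',50)[0])
u,v=proj(w,(.513,-.283,.05))
# rod handle edges, from first pictures
im1=crop(w,int(u)-50,int(v)-60,100,120,400,480)
import pickle;a,b0=pickle.load(open('first.pkl','rb'))
im2=crop(b,190,155,40,50,384,480)
cv2.imwrite('pics/key2.png',np.hstack([im1,im2]))
E
```

```text
[ 0.51501631 -0.28135666  0.29062527] [[-0.94  -0.341  0.003]
 [-0.341  0.94  -0.002]
 [-0.002 -0.003 -1.   ]] [-0.63  0.36  0.01  1.22  0.   -0.97]
[([207, 163, 9, 15, 114], [211.3, 169.8])] [([269, 170, 20, 26, 477], [278.3, 183.0])]
```

View pics/key2.png

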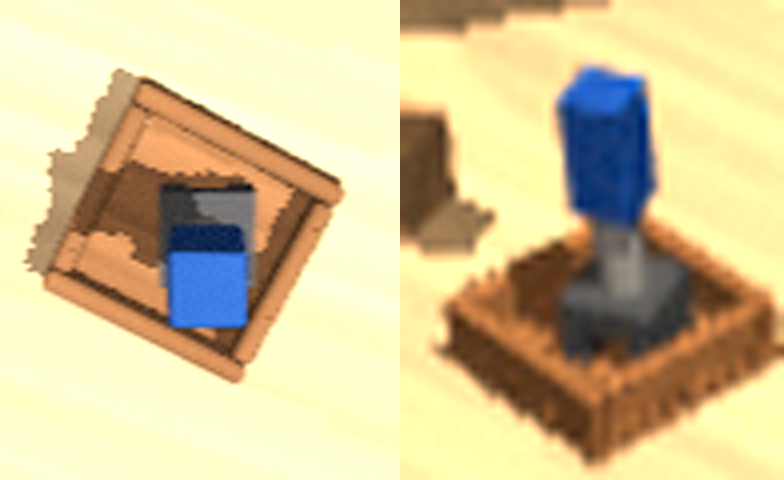

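The key stands upright in its tray, released. Next I'll get the rod and look-alike coordinates.

```bash
python3 - <<'E'
from h import *
import pickle;a,b=pickle.load(open('first.pkl','rb'))
for n,p,q in(('rod',(197.9,230.2),(370.8,204.8)),('big',(201.8,189.6),(346.5,202.6)),('small',(181,263.6),(403.5,213.5))):print(n,tri(a,p,b,q))
# rack top centre from dark-brown outline, top view crop 275..320,313..360 (800 scale)
c=[onz(a,x*.7-.5,y*.7-.5,.055)[:2] for x,y in((276,316),(316,314),(319,357),(277,360))];print('rack',sum(c)/4)
E
```

```text
rod (array([0.48786295, 0.22618754, 0.18786488]), np.float64(0.0017729148794197473))
big (array([0.58640423, 0.21025635, 0.25026482]), np.float64(0.0012067644412937872))
small (array([0.39942511, 0.27953668, 0.12887048]), np.float64(0.0006925974239969515))
rack [0.48600211 0.22214162]
```

Emit:
play_rows(
  targets=[
    [-3,40,5,0,0,-0.05,85],
    [-6,80,10,0,0,-0.1,85],
    [-9,120,10,0,0,-0.15,85],
    [-12,165,10,0,0,-0.2,85],
    [-15,210,10,0,0,-0.25,85],
    [-18,255,10,0,0,-0.3,85],
    [-20,300,10,0,0,-0.35,85],
    [-22,345,10,0,0,-0.35,85],
  ],
)

```text
t: 14.4
tool_pos: [0.4915, 0.0658, 0.296]
ee_rot: [0.001, 1.0, 0.0, -0.001]
ft_force: [0.5, -0.7, 0.2]
gripper_width: 0.996
```

Emit:
play_rows(
  targets=[
    [-2,45,0,0,0,0,85],
    [-3,90,0,0,0,0,85],
    [-5,130,0,0,0,0,85],
    [-5,155,0,0,0,0,85],
    [-5,163,0,0,0,0,85],
    [-5,163,0,0,0,0,85],
    [-5,163,0,0,0,0,85],
    [-5,163,0,0,0,0,85],
  ],
)

```text
t: 15.2
tool_pos: [0.4875, 0.2258, 0.2967]
ee_rot: [0.002, 1.0, -0.0, -0.0]
ft_force: [0.0, -0.3, 0.5]
gripper_width: 0.994
```

```bash
python3 - <<'E'
from h import *
from scipy.spatial.transform import Rotation as R
s=env.sense();print(s['tool_pos'],R.from_quat(s['ee_rot']).as_matrix().round(3))
w=shot('wrist');import pickle;pickle.dump(w,open('w5.pkl','wb'))
print('pred',proj(w,(.488,.2263,.189)))
h=cv2.cvtColor(w['pixels'],cv2.COLOR_RGB2HSV);m=(((h[...,0]<6)|(h[...,0]>172))&(h[...,1]>150)&(h[...,2]>40)).astype(np.uint8)
n,l,st,c=cv2.connectedComponentsWithStats(m)
for i in range(1,n):
    if st[i,4]>40:
        print(st[i],c[i]);cs=cv2.findContours((l==i).astype(np.uint8),0,2)[0];(x,y),r=cv2.minEnclosingCircle(cs[0]);print(x,y,r,onz(w,x,y,.189))
cv2.imwrite('pics/w5.png',crop(w,180,90,200,200,600,600,1.8))
E
```

```text
[0.48747049 0.22577753 0.29674527] [[-1.     0.004 -0.   ]
 [ 0.004  1.    -0.   ]
 [ 0.    -0.    -1.   ]]
pred (np.float64(275.5253390898357), np.float64(209.7005473043134))
[322  94  18  19 252] [330.78174603 103.24206349]
330.82000732421875 103.22000122070312 9.221854209899902 [0.40312671 0.26893865 0.189     ]
[261 196  28  27 563] [274.32326821 208.68561279]
274.4837341308594 208.89024353027344 13.647900581359863 [0.48728101 0.22542213 0.189     ]
[ 73 260  44  41 967] [ 95.91003102 282.62357808]
95.94152069091797 279.54425048828125 23.2004337310791 [0.55357019 0.06278668 0.189     ]
[232 337  44  29 897] [254.89855072 351.1025641 ]
253.69439697265625 357.71356201171875 21.732624053955078 [0.64117284 0.20405667 0.189     ]
```

View pics/w5.png

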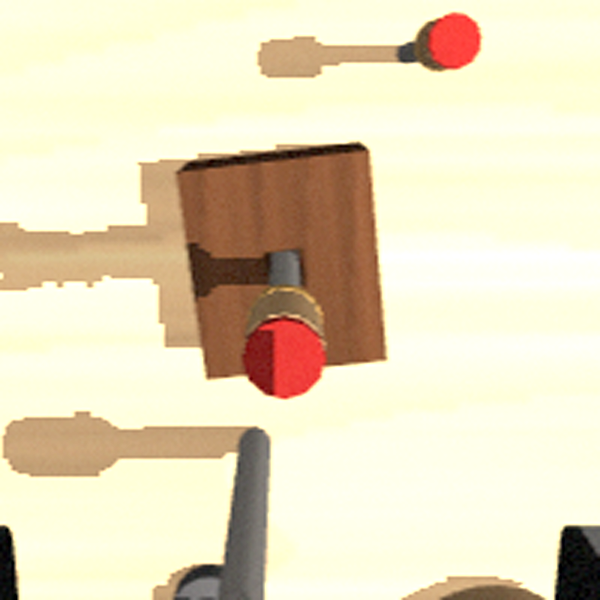

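The meant rod's top is under the tool, at (0.4873, 0.2254) against the TCP's (0.4875, 0.2258). I'll descend and grip it.

Emit:
play_rows(
  targets=[
    [0,0,-45,0,0,0,85],
    [0,0,-85,0,0,0,85],
    [0,0,-120,0,0,0,85],
    [0,0,-140,0,0,0,85],
    [0,0,-150,0,0,0,85],
    [0,0,-150,0,0,0,60],
    [0,0,-150,0,0,0,30],
    [0,0,-150,0,0,0,12],
  ],
)

```text
t: 16.05
tool_pos: [0.4886, 0.2272, 0.1484]
ee_rot: [0.001, 1.0, 0.0, 0.001]
ft_force: [0.7, 0.5, -0.2]
gripper_width: 0.509
```

Emit:
play_rows(
  targets=[
    [0,0,0,0,0,0,12],
    [0,0,0,0,0,0,12],
    [0,0,15,0,0,0,12],
    [0,0,40,0,0,0,12],
    [0,0,80,0,0,0,12],
    [0,0,120,0,0,0,12],
    [0,0,160,0,0,0,12],
    [0,0,160,0,0,0,12],
  ],
)

```text
t: 16.85
tool_pos: [0.49, 0.2281, 0.3129]
ee_rot: [0.001, 1.0, 0.002, 0.005]
ft_force: [0.7, -0.4, -1.1]
gripper_width: 0.265
```

Emit:
play_rows(
  targets=[
    [0,-40,0,0,0,0,12],
    [0,-85,0,0,0,0,12],
    [20,-120,0,0,0,0,12],
    [50,-145,0,0,0,0,12],
    [80,-160,-8,0,0,0,12],
    [105,-168,-15,0,0,0,12],
    [105,-168,-15,0,0,0,12],
    [105,-168,-15,0,0,0,12],
  ],
)

```text
t: 17.65
tool_pos: [0.5917, 0.059, 0.2905]
ee_rot: [0.001, 1.0, 0.0, -0.001]
ft_force: [-1.1, -0.0, -2.4]
gripper_width: 0.262
```

```bash
python3 - <<'E'
from h import *
from scipy.spatial.transform import Rotation as R
s=env.sense();print(s['tool_pos'],R.from_quat(s['ee_rot']).as_matrix().round(4))
w=shot('wrist');b=shot('scene');t=shot('top');import pickle;pickle.dump((w,b,t,s),open('w6.pkl','wb'))
h=cv2.cvtColor(w['pixels'],cv2.COLOR_RGB2HSV)
u,v=proj(w,(.6093,-.0166,.127));print('mouth pred',u,v)
m=((h[...,0]>14)&(h[...,0]<32)&(h[...,1]>150)).astype(np.uint8);mm=np.zeros_like(m);y0,x0=int(v)-45,int(u)-45;mm[max(y0,0):y0+90,max(x0,0):x0+90]=m[max(y0,0):y0+90,max(x0,0):x0+90]
n,l,st,c=cv2.connectedComponentsWithStats(mm)
for i in range(1,n):
    if st[i,4]>30:print(st[i],c[i])
tp=s['tool_pos'];print('tip pred',proj(w,(tp[0],tp[1],tp[2]-.139)),'ring',proj(w,(tp[0],tp[1],tp[2]-.004)))
x0=int(min(u,tp[0]*0+280))-70;y0=max(int(v)-110,0);print(x0,y0)
cv2.imwrite('pics/w6.png',crop(w,x0,y0,240,180,800,600,1.8))
E
```

```text
[0.59168548 0.05900767 0.2904686 ] [[-1.0e+00  2.3e-03 -2.9e-03]
 [ 2.3e-03  1.0e+00  5.0e-04]
 [ 2.9e-03  4.0e-04 -1.0e+00]]
mouth pred 201.8406554862314 210.69325871980402
tip pred (np.float64(274.7848091177256), np.float64(200.0158374846761)) ring (np.float64(274.8700746761264), np.float64(265.6831276257594))
131 100
```

View pics/w6.png

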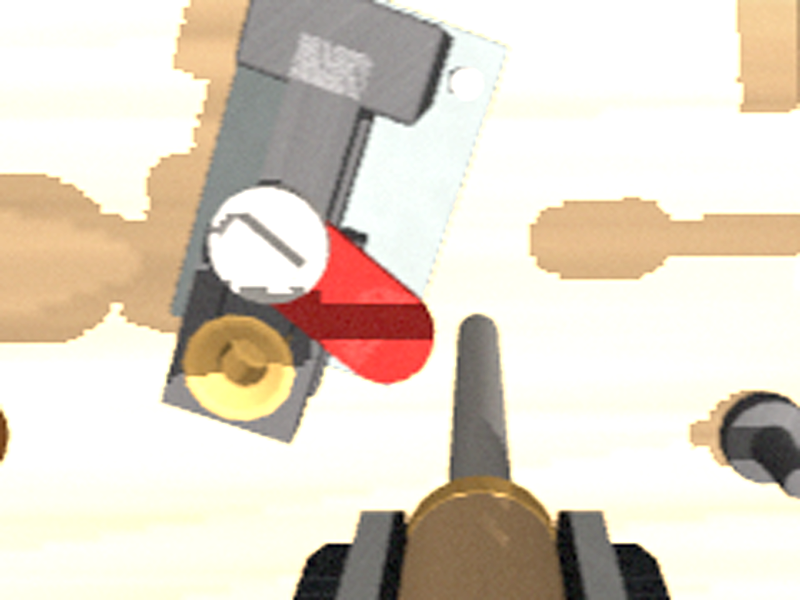

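The mouth's rim centre is at crop (239,368), i.e. pixel (202.4, 210.1), within 0.6 px of the prediction. The rod tip sits at crop (478,317), as expected for a vertical rod. Next I'll fit the brass rim numerically in several cameras.

```bash
python3 - <<'E'
from h import *
import pickle;w,b,t,s=pickle.load(open('w6.pkl','rb'))
print('wrist manual',onz(w,202.35,210.05,.127))
for n,c in(('wrist',w),('top',t),('scene',b)):
    h=cv2.cvtColor(c['pixels'],cv2.COLOR_RGB2HSV);u,v=proj(c,(.6093,-.0166,.127))
    k=22 if n=='wrist' else 10
    x0,y0=int(u)-k,int(v)-k;q=h[y0:y0+2*k,x0:x0+2*k]
    m=((q[...,0]>12)&(q[...,0]<32)&(q[...,1]>120)&(q[...,2]>(25))).astype(np.uint8)
    N,l,st,ce=cv2.connectedComponentsWithStats(m)
    i=1+st[1:,4].argmax();cs=max(cv2.findContours((l==i).astype(np.uint8),0,1)[0],key=cv2.contourArea)
    e=cv2.fitEllipse(cv2.convexHull(cs));px=(e[0][0]+x0,e[0][1]+y0);print(n,(u,v),st[i],e[1],px,onz(c,*px,.127))
# disc in wrist, now
print('disc',onz(w,131+267/3.333-.35,100+245/3.333-.35,.14))
# rod shaft sides in wrist: row profiles
g=cv2.cvtColor(w['pixels'],cv2.COLOR_RGB2GRAY).astype(int)
for y in(200,206,212,220,230,238):
    r=g[y,255:300];d=np.abs(np.diff(r));k=np.argsort(d)[-2:];print(y,sorted(255.5+k))
col=g[190:206,274];print(col)
E
```

```text
wrist manual [ 0.60860661 -0.01602282  0.127     ]
wrist (np.float64(201.8406554862314), np.float64(210.69325871980402)) [  7   6  33  32 805] (30.68770408630371, 32.939449310302734) (202.1898536682129, 209.66958045959473) [ 0.6081954  -0.01615912  0.127     ]
top (np.float64(289.9935349052688), np.float64(191.4094940759682)) [  5   5  12  12 115] (11.654276847839355, 12.340163230895996) (289.34527492523193, 191.82466411590576) [ 0.60806837 -0.01480042  0.127     ]
scene (np.float64(258.71753165455766), np.float64(210.13664626434468)) [  4   6  14  10 105] (9.274696350097656, 13.686345100402832) (258.7896194458008, 210.25193881988525) [ 0.60953694 -0.01617002  0.127     ]
disc [ 0.56795994 -0.00214839  0.14      ]
200 [np.float64(260.5), np.float64(267.5)]
206 [np.float64(267.5), np.float64(280.5)]
212 [np.float64(266.5), np.float64(267.5)]
220 [np.float64(266.5), np.float64(281.5)]
230 [np.float64(265.5), np.float64(282.5)]
238 [np.float64(265.5), np.float64(283.5)]
[176 179 180 178  82  62  64  61  64  62  64  61  64  64  62  63]
```

Emit:
play_rows(
  targets=[
    [0,0,8,0,0,0,12],
    [8,-25,8,0,0,0,12],
    [17,-50,8,0,0,0,12],
    [17,-70,8,0,0,0,12],
    [17,-75,8,0,0,0,12],
    [17,-75,8,0,0,0,12],
    [17,-75,4,0,0,0,12],
    [17,-75,0,0,0,0,12],
  ],
)

```text
t: 18.6
tool_pos: [0.6093, -0.0148, 0.292]
ee_rot: [0.0, 1.0, 0.0, 0.0]
ft_force: [-0.4, -0.9, -2.2]
gripper_width: 0.267
```

```bash
python3 - <<'E'
from h import *
from scipy.spatial.transform import Rotation as R
s=env.sense();tp=s['tool_pos'];print(tp,R.from_quat(s['ee_rot']).as_matrix().round(4))
w=shot('wrist')
print('tip',proj(w,(tp[0],tp[1],tp[2]-.139)),'mouth',proj(w,(.6085,-.0159,.127)))
h=cv2.cvtColor(w['pixels'],cv2.COLOR_RGB2HSV);m=((h[...,0]>12)&(h[...,0]<32)&(h[...,1]>140)&(h[...,2]>25))
u,v=map(int,proj(w,(.6085,-.0159,.127)))
ys,xs=np.nonzero(m[v-25:v+22,u-25:u+25]);print('brass extents x',xs.min()+u-25,xs.max()+u-25,'top',ys.min()+v-25)
for y in range(v-20,v+8,4):print(y,''.join('#' if k else '.' for k in m[y,u-24:u+25]))
g=cv2.cvtColor(w['pixels'],cv2.COLOR_RGB2GRAY).astype(int)
for y in range(v-6,v+50,8):print(y,g[y,u-14:u+15])
E
```

```text
[ 0.60927835 -0.01484486  0.29195189] [[-1.e+00  5.e-04  4.e-04]
 [ 5.e-04  1.e+00  3.e-04]
 [-4.e-04  3.e-04 -1.e+00]]
tip (np.float64(274.80344236217826), np.float64(199.5478805123486)) mouth (np.float64(273.764716385072), np.float64(192.31156674398684))
brass extents x 257 286 top 180
172 .................................................
176 .................................................
180 .......................#####.....................
184 .....................##...#######.#..............
188 ...........#####.#####################...........
192 .........#############################...........
196 .........######....#...........#######...........
186 [149 156 153 150 146 146 142 140 140 115  57  58  58  58  61  59  60  57
  52  65 100 113 114 114 116 121 137 145 157]
194 [ 89  82  82  81  81  78  78  90  93  81  77  74  65  55  55  58  63  61
  60  55  56  85 112 115 117 116 118 123 138]
202 [ 74 118 155 164 163 158 152 150 132  84  50  56  55  55  59  60  62  67
  71  73  80  96 122 140 149 152 157 144 105]
210 [173 174 174 175 174 173 164 134  87  50  54  55  54  55  57  56  62  66
  69  73  78  78  80  79  80  79  80  79  84]
218 [178 177 178 177 177 177 177 149  72  53  54  56  58  57  56  58  61  64
  66  71  75  78  81 144 176 177 177 177 176]
226 [176 176 176 176 175 174 164 119  51  52  52  55  56  57  58  57  58  56
  57  64  73  76  79  94 148 175 174 174 175]
234 [169 168 169 168 168 168 141  70  52  55  53  56  56  54  57  60  56  57
  57  55  57  56  52  51  97 149 166 166 166]
```

Emit:
play_rows(
  targets=[
    [-0.5,-1,-6,0,0,0,12],
    [-0.5,-1,-12,0,0,0,12],
    [-0.5,-1,-18,0,0,0,12],
    [-0.5,-1,-24,0,0,0,12],
    [-0.5,-1,-28,0,0,0,12],
    [-0.5,-1,-32,0,0,0,12],
    [-0.5,-1,-36,0,0,0,12],
    [-0.5,-1,-40,0,0,0,12],
  ],
)

```text
t: 19.45
tool_pos: [0.609, -0.017, 0.2517]
ee_rot: [0.001, 1.0, -0.0, 0.0]
ft_force: [0.3, 0.7, -1.3]
gripper_width: 0.264
```

Emit:
play_rows(
  targets=[
    [0,0,-4,0,0,0,12],
    [0,0,-9,0,0,0,12],
    [0,0,-14,0,0,0,12],
    [0,0,-19,0,0,0,12],
    [0,0,-24,0,0,0,12],
    [0,0,-28,0,0,0,12],
    [0,0,-28,0,0,0,12],
    [0,0,-28,0,0,0,12],
  ],
)

```text
t: 20.25
tool_pos: [0.6089, -0.017, 0.2239]
ee_rot: [0.001, 1.0, 0.0, -0.0]
ft_force: [-0.7, 0.1, -1.7]
gripper_width: 0.268
```

Emit:
play_rows(
  targets=[
    [0,0,-4,0,0,0,12],
    [0,0,-8,0,0,0,12],
    [0,0,-12,0,0,0,12],
    [0,0,-15,0,0,0,12],
    [0,0,-18,0,0,0,12],
    [0,0,-21,0,0,0,12],
    [0,0,-21,0,0,0,12],
    [0,0,-21,0,0,0,12],
  ],
)

```text
t: 21.05
tool_pos: [0.6089, -0.017, 0.2029]
ee_rot: [0.001, 1.0, -0.0, -0.0]
ft_force: [0.2, 0.3, -0.7]
gripper_width: 0.264
```

```bash
python3 - <<'E'
from h import *
s=env.sense();print(s['tool_pos'],s['ee_rot'],s['ft_force'],s['torque'])
E
```

```text
[ 0.60887751 -0.01696459  0.20291588] [ 9.16274298e-04  9.99999580e-01 -9.66847210e-06 -2.46720211e-05] [ 0.23723574  0.33460305 -0.73343928] [-0.02541757 -0.01437831  0.02384989]
```

Emit:
play_rows(
  targets=[
    [0,0,-5,0,0,0,12],
    [0,0,-10,0,0,0,12],
    [0,0,-15,0,0,0,12],
    [0,0,-20,0,0,0,12],
    [0,0,-25,0,0,0,12],
    [0,0,-29,0,0,0,12],
    [0,0,-32,0,0,0,12],
    [0,0,-32,0,0,0,12],
  ],
)

```text
t: 21.85
tool_pos: [0.6086, -0.0169, 0.1704]
ee_rot: [0.001, 1.0, 0.0, -0.0]
ft_force: [0.0, -0.1, -1.7]
gripper_width: 0.265
```

```bash
python3 - <<'E'
from h import *
import pickle
s=env.sense();print(s['tool_pos'],s['ee_rot'],s['ft_force'],s['torque'])
b=shot('scene');tp=s['tool_pos']
# visible rod tip in gap below lower arm: compare scene to before insertion
b0=pickle.load(open('w6.pkl','rb'))[1]
for z in(.05,.031,.012):print(z,proj(b,(.6087,-.0163,z)))
u,v=map(int,proj(b,(.6087,-.0163,.031)))
for im in(b0,b):print(cv2.cvtColor(im['pixels'],cv2.COLOR_RGB2GRAY)[v-12:v+10,u-8:u+9])
for n in('top','scene'):
    c=shot(n);print(n,[x for x in blobs(c['pixels'],'red',15)[0]],[x for x in blobs(c['pixels'],'blue',50)[0]][-1:])
d=np.abs(shot('scene')['pixels'].astype(int)-pickle.load(open('first.pkl','rb'))[1]['pixels']).max(2)>40
n,l,st,c=cv2.connectedComponentsWithStats(d.astype(np.uint8));print([x.tolist() for x in st[1:] if x[4]>25])
E
```

```text
[ 0.60857254 -0.01691972  0.17038015] [ 9.12991504e-04  9.99999494e-01  6.37931733e-05 -4.16593615e-04] [ 0.03273974 -0.08595565 -1.71321949] [-0.01457301  0.009823   -0.01038379]
0.05 (np.float64(259.6486289957416), np.float64(232.27509838070347))
0.031 (np.float64(259.80933113547314), np.float64(237.45836538944297))
0.012 (np.float64(259.9666135296349), np.float64(242.5313323460499))
[[ 25  23  48  56  43  40  41  50  54  64  62  58  59  52  61  33  26]
 [ 26  25  37  54  47  50  47  59  61  62  60  50  51  51  56  27  28]
 [ 23  27  22  49  47  47  46  54  59  58  51  63  88  56  38  31  27]
 [ 27  28  28  33  46  42  50  52  84  84  65  82 110  48  23  26  28]
 [ 24  22  26  26  27  35  55  62  98 100  82  73  49  26  27  25  27]
 [ 21  25  26  24  24  38  49  59  54  45  40  39  56  38  36  27  23]
 [ 19  22  25  31  39  56  56  57  57  57  55  57  55  52  46  25  24]
 [ 24  24  26  34  50  57  57  56  56  53  53  51  44  40  40  28  26]
 [ 30  21  24  21  36  54  57  54  52  44  44  41  39  38  40  25  26]
 [ 45  28  25  23  22  38  51  45  38  37  40  41  38  39  36  31  33]
 
[... 2564 characters left out ...]
5, 5, 20], [285.1, 64.0]), ([295, 66, 8, 5, 29], [298.4, 67.9]), ([198, 95, 5, 5, 17], [200.1, 96.8]), ([254, 181, 5, 7, 26], [256.2, 184.1]), ([339, 197, 15, 12, 137], [346.4, 202.6]), ([269, 205, 14, 13, 135], [275.7, 211.3]), ([401, 212, 6, 4, 22], [403.5, 213.5])] [([207, 163, 9, 15, 113], [211.3, 169.8])]
[[217, 0, 55, 48, 726], [170, 0, 184, 236, 9118], [393, 0, 54, 72, 1046], [458, 0, 23, 37, 418], [355, 46, 12, 24, 103], [435, 52, 14, 12, 79], [403, 64, 66, 50, 1741], [353, 75, 10, 15, 67], [529, 110, 31, 49, 699], [333, 122, 23, 14, 187], [311, 127, 20, 7, 46], [383, 151, 19, 15, 149], [356, 159, 136, 78, 2424], [363, 201, 14, 47, 306], [270, 205, 13, 13, 120], [328, 243, 9, 9, 55]]
```

Emit:
play_rows(
  targets=[
    [0,0,0,0,0,0,12],
    [0,0,0,0,0,0,12],
    [0,0,0,0,0,0,12],
    [0,0,0,0,0,0,12],
    [0,0,0,0,0,0,12],
    [0,0,0,0,0,0,12],
    [0,0,0,0,0,0,12],
    [0,0,0,0,0,0,12],
  ],
)

```text
t: 22.85
tool_pos: [0.6089, -0.017, 0.1709]
ee_rot: [0.001, 1.0, -0.0, -0.0]
ft_force: [0.9, 0.0, -0.8]
gripper_width: 0.267
```

```bash
python3 - <<'E'
from h import *
s=env.sense();print(s['tool_pos'],s['ft_force'],s['torque'],s['qvel'].round(4))
b=shot('scene');P=s['tool_pos']
print('red top expected',proj(b,(P[0],P[1],.2125)),'seen',[x for x in blobs(b['pixels'],'red',15)[0] if abs(x[1][0]-257)<8])
print(env.hand_in())
E
```

```text
[ 0.60886168 -0.01695208  0.17090188] [ 0.86085105  0.02425696 -0.76496279] [0.03250884 0.00564939 0.00366648] [-0.0016  0.0004 -0.0007  0.0017 -0.0016  0.0003]
red top expected (np.float64(257.8639921212021), np.float64(182.8013311893219)) seen [([254, 181, 5, 7, 26], [256.2, 184.1])]
the job is handed in; nothing more can be done
None
```

The job is done and handed in at about 23 s of robot time.

- **Keeper:** I turned the screw anticlockwise with the key until the keeper stood about 1.2 rad round. The upper mouth was fully uncovered, and the keeper had not moved when I checked again at the end.
- **Key:** it is back upright in its tray and released. The wrist and scene pictures both showed this.
- **Rod:** the middle-sized rod went down through both bushings with no noticeable contact force and is still held upright. Its tip is at about 32 mm height, inside the open gap from 12 to 50 mm.

In the last check the side force was within sensor noise (under 1 N), the moment was near zero and the arm was still. The rod's red top was within about 2 px of where it should be if the rod had not slipped in the grip.

Two things I could not check fully:
- **Tip not seen:** the lower arm hides the tip from the scene camera, so its height comes from the tool pose and that red-top check.
- **Mouth position:** the camera estimates of the mouth differed by about 1.5 mm. I took the free, force-less insertion as the confirmation that the rod is not wedged.

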